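Probe two test terminals, then hold the enabling switch half way

TASK

Take the hand probe out of its holder and touch its tip to the brass top of the red terminal, then of the blue terminal, resting about half a second on each. Then press the plunger of the yellow enabling switch with the probe tip to half way, 8 mm down so that the black collar cuts the green band, never to the bottom, and finish while still gripping the probe and holding the plunger there. Leave the screwdriver, flux jar and serial plug where they are, and do not touch the switch with the fingers.

Things in the scene. Friction and masses are not known exactly. Their poses are not given: they have to be found in the camera images.
- probe: Hand probe, 98 mm long, 40 to 85 g, standing upright in the holder, free to turn there. Origin at the tip, z along the probe to the handle. From the tip: steel pin 7 mm thick for 42 mm, orange round finger guard 30 mm across from 42 to 48 mm, black square handle 16 x 16 mm from 48 to 98 mm, its flats square to x and y
- probe_tip (a point): the tip of the probe, same point as its origin; flat, 4 mm across, the pin's last 6 mm taper. Grip the handle from above with the fingertips about 2 mm over the guard, so that the guard takes the push
- holder_mouth (a point): centre of the top of the fixed probe holder: a grey upright tube 36 mm across on a dark round foot 72 mm across, top 62 mm above the desk. Its bore is 12 mm wide and 45 mm deep; the probe's guard rests on this top and the pin hangs in the bore, so lift it straight up at least 45 mm. x, y, z as the world's except for yaw
- red_terminal: Test terminal fixed on the circuit card: a red plastic disc 24 mm across with a flat brass stud 14 mm across on top. Origin at the face of the card (14 mm above the desk), z up; the brass top is 9 mm above the origin. Rigid
- red_terminal_top (a point): centre of the brass top of the red terminal, 23 mm above the desk
- blue_terminal: Test terminal like the red one, but with a blue disc; the two may have changed places. The green circuit card that carries them, 138 x 185 mm, lies fixed on the desk
- blue_terminal_top (a point): centre of the brass top of the blue terminal, 23 mm above the desk
- switch: Three-position enabling switch, fixed on the desk: yellow box 70 x 70 x 32 mm with a black collar to 37 mm and an upright spring plunger through it. Origin at the centre of the underside, z up; a black stub (cable gland) on its +x side. It may have changed places with the holder
- plunger_top (a point): centre of the cupped top of the plunger (floor of the cup, where the tip presses), 59 mm above the desk when released. The black cup is 32 mm across, inside 26 mm, its rim 3 mm higher than the floor. The stem below it shows white for the lowest 5 mm above the collar, then green for 6 mm, then red: pressed 5 to 11 mm, the collar's edge lies in the green
- plunger (a joint): travel of the plunger in m: 0 released, grows as it is pressed down, 0.016 bottomed. Spring: 2.1 N to start it, then 0.35 N per mm (about 4.9 N at 8 mm, 7.7 N at the bottom). It springs back when let go
- screwdriver: bystander: loose yellow screwdriver, 17 x 122 x 20 mm, lying along its y; origin under its middle
- flux_jar: bystander: loose amber jar with black lid, 46 mm across, 38 mm high; origin under its middle
- serial_plug: bystander: loose beige serial plug, 42 x 76 x 16 mm; origin under its middle
Not all that is in view belongs to the job. Leave any pink look-alike of the probe alone. What is shaped like the part that bears holder_mouth but pink is not meant.

How it is judged:
By the outcome, as a careful person would: the job done as asked, in the order asked, and still so for the second after the job is handed in, while the arm keeps its last pose, push and grip.
It also fails if it takes over 56 s, if anything falls off the work surface, if the arm or the gripper's body presses on something with over 40 N, if the wrist force passes 120 N, or if a joint passes its speed limit or range.

ROBOT

A 6-joint arm with a two-finger parallel gripper is mounted at the origin on a cart in front of the work surface, level with it; the furniture and walls round the work are solid. World frame = base frame: x ahead of the robot, y to its left, z up, the work surface at z = 0. Lengths are in m, angles in degrees, forces in N, time in s.
With the tool pointing down it reaches from about 0.25 to 0.775 m from the base axis. Payload 8.9 kg.
Tool frame: the origin (TCP) lies midway between the tips of the shut fingers; the grasp point (between the pads) lies r.hold_point_z behind it (r.hold_point_z is the distance from the TCP to the grasp point, in m); z points along the fingers, y is the direction in which the jaws open and shut (so a half turn about z gives the same grasp; the last joint's range is limited). The gripper opens to 85 mm and grips with 20 to 120 N. Pads are 22 mm wide; open, the fingers measure 114 mm over their backs; the gripper's body (76 mm by 85 mm) begins 54 mm behind the grasp point. The pads swing forward as they close: fully open they stand 13 mm farther back than shut.
Start: joints at [-79.601, 16.656, -8.789, 64.555, 0, 82.019], TCP at [0.166, -0.498, 0.231] pointing down, gripper open.
Joint ranges: [-144.48, 144.48], [-52.06, 99.96], [-74.48, 78.29], [-112.23, 115.85], [-86.99, 84.42], [-180, 180]. Speed limits (degrees/s): [127.2, 127.2, 159.86, 180, 180, 180].

INTERFACE

Orientations are given as a 3x3 rotation matrix whose columns are the frame's x, y, z axes.
In Python, from bench import r, imaging gives the robot as it stands. The module is installed in compiled form; this text tells all that it offers.
- The arm moves only by the tool carry_out, never from a script. Its arguments are lists of equal length, an entry for each row: "linear": the shift along the tool's x, y, z in cm, a list of three; "twist": the turn, a rotation vector about the tool's x, y, z in rad, a list of three; "grip": the opening, from -1 (shut) to 1 (fully open). A call has 1 to 5 rows; each row shifts and turns the commanded pose from where the row before left it, along the tool's axes as they then stand; what a row does not reach is not made up. A row lasts 1/10 s, in which the tool goes at most 50 mm and 8.59 degrees, less where a joint would pass 70% of its speed; a pose out of reach is approached as far as the arm can. A call with a gripper value outside its range is refused whole. The fingers move at their own pace and stop on an object; the grip force is fixed at half the most. Time passes only in rows, so rows that do not move let the fingers close. It gives the time, the measured TCP pose, the force and the opening at its end, in the units of the state.
- r.read_state(): the state, without advancing time (a new reading comes with each control period).
- imaging.read_camera(name): name is "side" or "top"; returns a dict with "img" (400x640x3 uint8, red, green, blue), "fx", "fy", "cx", "cy" (pixels), "camera_from_world" (4x4, takes a point from world to camera coordinates). Camera axes: x right, y up, looking along -z (the intrinsics and any distortion apply to the point x, -y, -z); pixel columns grow to the right and rows downward; lengths in m; the calibration is good to about 2 mm. A picture is of the moment at which its call begins. There is no depth.
- r.hand_in(): hands the job in, once; it reports no verdict.
The state is a dict: "time_s": time; "q": joint angles; "qvel": joint speeds; "joint_efforts": joint torques, N m; "eef_pos": TCP position; "tcp_rot": TCP orientation; "ft_force": force on the tool from outside, world axes, zero at the start; "moment": the same for the moment, N m; "grip_width": finger opening in m.
Only numpy, scipy, OpenCV 4.12 (cv2) and the standard library are available. Lean on these libraries where they do the work, as an engineer would, in place of code of your own. Each camera call takes 0.05 s, during which the arm holds its last target. There are 200 camera calls.

## Working session

There is one attempt and no reset: what is moved stays moved. The work goes in short steps, Python scripts to look and compute and a tool call to move; the robot and the scene stay as the last step left them, time stands still between calls to the robot, and variables do not carry over. Pictures are saved under pics/ and viewed, about 8 in all and at most 12, crops included, and the job is handed in when it is done.

Besides the shell and the picture viewer there is one more tool, called after "Emit:" in YAML: its name, and indented under it one key for each argument. carry_out: Moves the arm, as the interface text tells. Its arguments: {"type":"object","properties":{"linear":{"type":"array","items":{"type":"array","items":{"type":"number"}}},"twist":{"type":"array","items":{"type":"array","items":{"type":"number"}}},"grip":{"type":"array","items":{"type":"number"}}},"required":["linear","twist","grip"]}

```bash
mkdir -p pics
python3 - <<'E'
from bench import r, imaging
import cv2,numpy as np
s=r.read_state()
print({k:np.round(v,3).tolist() for k,v in s.items()}, r.hold_point_z)
for n in("top","side"):
    c=imaging.read_camera(n); cv2.imwrite(f"pics/{n}0.png",c["img"][:,:,::-1])
    print(n,[c[k] for k in("fx","fy","cx","cy")],[k for k in c]); print(np.round(c["camera_from_world"],4).tolist())
E
```

```text
{'time_s': 0.0, 'q': [-79.6, 16.688, -8.829, 64.555, 0.001, 82.019], 'qvel': [0.013, 0.015, 0.04, -0.019, 0.015, 0.104], 'joint_efforts': [0.001, -53.714, 33.137, 0.016, -0.0, 0.0], 'eef_pos': [0.165, -0.498, 0.231], 'tcp_rot': [[0.949, 0.315, -0.0], [0.315, -0.949, 0.001], [0.0, -0.001, -1.0]], 'ft_force': [-0.096, 0.285, 0.248], 'moment': [-0.042, -0.01, 0.006], 'grip_width': 0.085} 0.0187
top [461.43659641180403, 461.43659641180403, 326.29795854131396, 201.35383942733375] ['img', 'fx', 'fy', 'cx', 'cy', 'camera_from_world']
[[-0.001, -0.9999, -0.0165, 0.0201], [0.9962, -0.0024, 0.0869, -0.5298], [-0.087, -0.0163, 0.9961, -1.2011], [0.0, 0.0, 0.0, 1.0]]
side [435.8974592963543, 435.8974592963543, 320.8167312397493, 197.26045651340343] ['img', 'fx', 'fy', 'cx', 'cy', 'camera_from_world']
[[-0.9883, -0.1508, 0.0245, 0.5222], [0.0879, -0.43, 0.8985, -0.1074], [-0.125, 0.8901, 0.4382, -0.9466], [0.0, 0.0, 0.0, 1.0]]
```

View pics/top0.png

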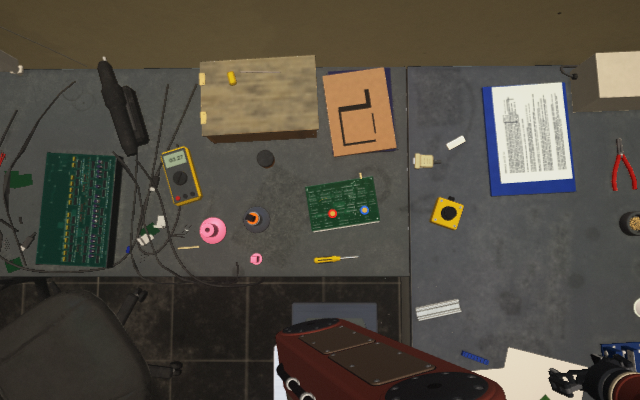

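View pics/side0.png

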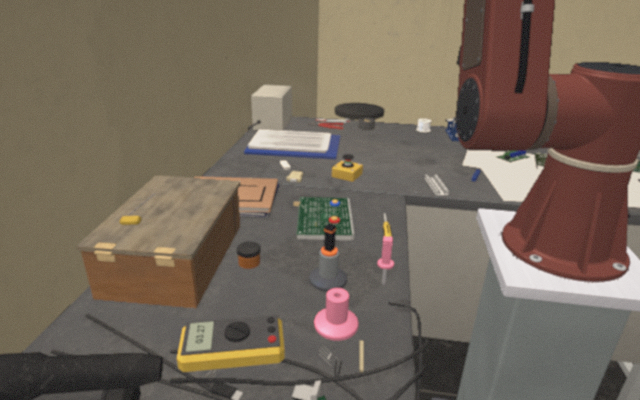

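Top view: the orange guard and black handle in the grey holder are at (254,217). The look-alikes are a pink holder (212,231) and a pink probe (257,259). The red terminal is at (333,214), blue at (365,210), and the switch at (447,212). In the side view the real probe is at (330,245) and the switch at (347,168). The grey tube with the orange guard and black handle is the one that fits. I'll measure it and confirm in enlarged crops.

```bash
cat > h.py <<'E'
import numpy as np,cv2
from bench import r,imaging
def cam(n): return imaging.read_camera(n)
def ray(c,uv):
    T=c["camera_from_world"];R=T[:3,:3];o=-R.T@T[:3,3]
    d=R.T@np.array([(uv[0]-c["cx"])/c["fx"],-(uv[1]-c["cy"])/c["fy"],-1]);return o,d/np.linalg.norm(d)
def plane(c,uv,z):
    o,d=ray(c,uv);return o+d*(z-o[2])/d[2]
def proj(c,p):
    q=c["camera_from_world"]@np.r_[p,1];return np.array([c["cx"]-c["fx"]*q[0]/q[2],c["cy"]+c["fy"]*q[1]/q[2]])
def tri(c1,a,c2,b):
    o1,d1=ray(c1,a);o2,d2=ray(c2,b)
    t=np.linalg.lstsq(np.c_[d1,-d2],o2-o1,rcond=None)[0];p,q=o1+d1*t[0],o2+d2*t[1]
    return (p+q)/2,np.linalg.norm(p-q)
def blobs(c,lo,hi,roi,mn=4):
    x0,y0,x1,y1=roi;m=cv2.inRange(cv2.cvtColor(c["img"][y0:y1,x0:x1].copy(),cv2.COLOR_RGB2HSV),lo,hi)
    n,_,st,ce=cv2.connectedComponentsWithStats(m)
    return [(ce[i]+[x0,y0],st[i]+[x0,y0,0,0,0]) for i in range(1,n) if st[i,4]>=mn]
def crop(c,roi,k,f):
    x0,y0,x1,y1=roi;return cv2.resize(c["img"][y0:y1,x0:x1,::-1],None,fx=k,fy=k,interpolation=cv2.INTER_CUBIC)
E
python3 - <<'E'
from h import *
t,s=cam("top"),cam("side")
a=np.hstack([crop(t,(229,192,279,242),8,0),crop(t,(422,187,472,237),8,0)])
b=np.hstack([crop(s,(305,217,355,292),5.3333,0),crop(s,(320,142,370,217),5.3333,0),crop(t,(320,187,370,262),5.3333,0)])[:400]
a=cv2.resize(a,(800,400));b=cv2.resize(b,(400,200));cv2.imwrite("pics/c1.png",np.vstack([a,np.hstack([b,cv2.resize(crop(t,(300,175,390,235),4,0),(400,200))])]))
for nm,c,rois in(("top",t,{"or":(235,195,275,240),"ye":(425,190,470,235),"red":(322,200,345,225),"blue":(352,198,378,225)}),("side",s,{"or":(315,240,345,262),"ye":(325,150,368,185),"red":(326,208,342,226),"blue":(326,195,345,212)})):
    for k,(lo,hi) in {"or":((3,150,90),(17,255,255)),"ye":((18,120,90),(32,255,255)),"red":((0,140,90),(9,255,255)),"blue":((98,100,80),(125,255,255))}.items():
        for ce,st in blobs(c,lo,hi,rois[k]): print(nm,k,ce.round(1),st)
E
```

```text
top or [253.3 218.3] [247 213  11  11  60]
top ye [446.  212.9] [430 197  34  33 579]
top red [332.1 213.1] [328 209   9   9  49]
top blue [364.  209.8] [360 205   9  10  45]
side or [328.8 251.4] [321 247  16   9  90]
side ye [346.4 171.2] [332 161  31  20 420]
side red [333.8 220.4] [329 218  11   5  38]
side blue [334.6 203.9] [330 201  10   6  35]
```

View pics/c1.png

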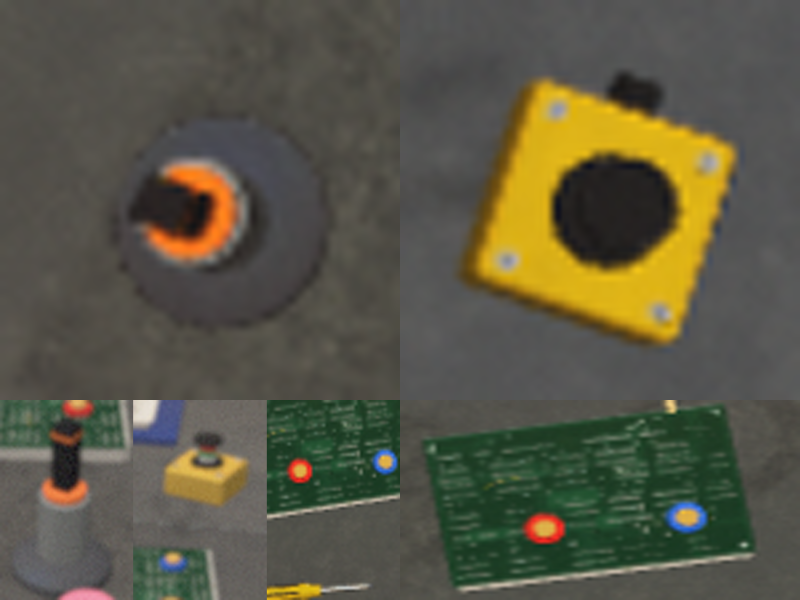

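Confirmed: the real probe has an orange guard and black square handle and stands in the grey tube. The crops also show the switch with its black cup and both brass studs. Next I'll compute positions.

Run:
```python
from h import *
t,s=cam("top"),cam("side")
def show(n,p): print(n,np.round(p,4))
g=(252.8,218.)
show("guard z68",plane(t,g,.068)); show("foot z5",plane(t,(256,219.1),.005))
# circle fit of orange
show("or tri",tri(t,(252.8,218),s,(328.8,250.5))[0])
for nm,c,roi in(("red",t,(322,200,345,225)),("blue",t,(352,198,378,225))):
  for ce,st in blobs(c,(12,70,120),(26,200,255),roi,8): print(nm,"brass",ce,st,plane(c,ce,.023).round(4))
for nm,tp,sd in(("red",(332.1,213.1),(333.8,220.4)),("blue",(364,209.8),(334.6,203.9))):
  show(nm+" disc z.019",plane(t,tp,.019)); show(nm+" side",plane(s,sd,.019)); print(tri(t,tp,s,sd))
for ce,st in blobs(t,(0,0,0),(180,255,62),(434,200,462,228),30): print("cup",ce,st,plane(t,ce,.06).round(4))
for ce,st in blobs(s,(0,0,0),(180,255,62),(336,150,358,166),4): print("cup side",ce,st,plane(s,ce,.06).round(4))
# yellow top face corners z .032
m=cv2.inRange(cv2.cvtColor(t["img"],cv2.COLOR_RGB2HSV),(18,120,150),(32,255,255));m[:,:425]=0;m[:,470:]=0;m[:190]=0;m[235:]=0
rc=cv2.minAreaRect(cv2.findNonZero(m));print(rc);show("box",plane(t,rc[0],.032))
# handle black in top
for th in(35,45,55):
  for ce,st in blobs(t,(0,0,0),(180,255,th),(240,208,258,228),10): print("handle",th,ce,st)
b=cv2.boxPoints(rc);show("corners",np.array([plane(t,q,.032)[:2] for q in b]))
# handle top side view: predicted
p=plane(t,g,.068); 
for z in(.062,.068,.118): print(z,proj(t,[p[0],p[1],z]).round(1),proj(s,[p[0],p[1],z]).round(1))
```

```text
guard z68 [0.4837 0.2063 0.068 ]
foot z5 [0.484  0.2088 0.005 ]
or tri [0.4838 0.2071 0.0633]
red brass [332.1  212.95] [330 211   5   5  20] [0.499  0.0039 0.023 ]
blue brass [364.16666667 209.72222222] [362 208   5   5  18] [ 0.5074 -0.081   0.023 ]
red disc z.019 [0.4989 0.0039 0.019 ]
red side [0.4971 0.0135 0.019 ]
(array([0.49862679, 0.00389775, 0.01368292]), np.float64(0.0011338687707142243))
blue disc z.019 [ 0.5075 -0.0808  0.019 ]
blue side [ 0.5055 -0.0692  0.019 ]
(array([ 0.50729836, -0.08122089,  0.01289881]), np.float64(0.0011838352772124935))
cup [448.05194805 212.68831169] [441 207  15  13 154] [ 0.4968 -0.2927  0.06  ]
cup side [347.72222222 156.66666667] [344 155   8   4  18] [ 0.4969 -0.2919  0.06  ]
((447.1499938964844, 213.0500030517578), (26.246904373168945, 25.93067741394043), 18.434947967529297)
box [ 0.4976 -0.2972  0.032 ]
handle 45 [249.91428571 217.22857143] [246 215   9   6  35]
handle 55 [249.67391304 217.2826087 ] [245 214  10   7  46]
corners [[ 0.4763 -0.2536]
 [ 0.5409 -0.2764]
 [ 0.5189 -0.3409]
 [ 0.4546 -0.3179]]
0.062 [253.2 218.1] [328.8 250.9]
0.068 [252.8 218. ] [328.9 248.1]
0.118 [249.2 217. ] [329.8 224.2]
```

Positions: probe (0.484, 0.207), red (0.499, 0.004), blue (0.507, -0.081), plunger about (0.497, -0.295). They agree with the heights and sizes given, to about 2 mm. Handle flats are at about -22°. I'll move over the probe.

Emit:
carry_out:
  linear:
    - [3.3,-3.6,0]
    - [3.3,-3.6,0]
    - [3.3,-3.6,0]
    - [3.3,-3.6,0]
    - [3.3,-3.6,0]
  twist:
    - [0,0,0]
    - [0,0,0]
    - [0,0,0]
    - [0,0,0]
    - [0,0,0]
  grip: [1,1,1,1,1]

```text
time_s: 0.8
eef_pos: [0.2657, -0.2737, 0.2313]
tcp_rot: [[0.949, 0.315, 0.0], [0.315, -0.949, -0.0], [0.0, 0.0, -1.0]]
ft_force: [0.7, -0.9, -0.5]
grip_width: 0.0854
```

Emit:
carry_out:
  linear:
    - [3.3,-3.6,0]
    - [3.3,-3.6,0]
    - [3.3,-3.6,0]
    - [3.3,-3.6,0]
    - [3.3,-3.6,0]
  twist:
    - [0,0,0]
    - [0,0,0]
    - [0,0,0]
    - [0,0,0]
    - [0,0,0]
  grip: [1,1,1,1,1]

```text
time_s: 1.3
eef_pos: [0.3657, -0.0506, 0.2316]
tcp_rot: [[0.949, 0.315, 0.001], [0.315, -0.949, -0.0], [0.001, 0.001, -1.0]]
ft_force: [0.6, -2.3, -0.2]
grip_width: 0.0851
```

Emit:
carry_out:
  linear:
    - [3.3,-3.6,0]
    - [3.3,-3.6,0]
    - [3.3,-3.6,0]
    - [3.3,-3.6,0]
    - [0,0,0]
  twist:
    - [0,0,0]
    - [0,0,0]
    - [0,0,0]
    - [0,0,0]
    - [0,0,0]
  grip: [1,1,1,1,1]

```text
time_s: 1.8
eef_pos: [0.4466, 0.1304, 0.2311]
tcp_rot: [[0.947, 0.32, 0.001], [0.32, -0.947, 0.002], [0.002, -0.001, -1.0]]
ft_force: [0.2, -0.4, -0.2]
grip_width: 0.0852
```

Emit:
carry_out:
  linear:
    - [0,0,0]
    - [0,0,0]
    - [0,0,0]
    - [0,0,0]
    - [0,0,0]
  twist:
    - [0,0,-0.145]
    - [0,0,-0.145]
    - [0,0,-0.145]
    - [0,0,-0.145]
    - [0,0,-0.145]
  grip: [1,1,1,1,1]

```text
time_s: 2.3
eef_pos: [0.4448, 0.1254, 0.2313]
tcp_rot: [[0.496, 0.868, -0.0], [0.868, -0.496, -0.0], [-0.0, -0.0, -1.0]]
ft_force: [0.6, -0.2, 0.3]
grip_width: 0.0853
```

Emit:
carry_out:
  linear:
    - [0,0,0]
    - [0,0,0]
  twist:
    - [0,0,-0.141]
    - [0,0,0]
  grip: [1,1]

```text
time_s: 2.5
eef_pos: [0.4449, 0.1254, 0.2313]
tcp_rot: [[0.373, 0.928, -0.0], [0.928, -0.373, -0.0], [-0.0, -0.0, -1.0]]
ft_force: [-0.8, 0.5, 0.4]
grip_width: 0.0855
```

Emit:
carry_out:
  linear:
    - [3,0.2,0]
    - [3,0.2,0]
    - [3,0.2,0]
    - [0,0,3]
    - [0,0,0]
  twist:
    - [0,0,0]
    - [0,0,0]
    - [0,0,0]
    - [0,0,0]
    - [0,0,0]
  grip: [1,1,1,1,1]

```text
time_s: 3.0
eef_pos: [0.4824, 0.2067, 0.1984]
tcp_rot: [[0.377, 0.926, -0.005], [0.926, -0.377, -0.002], [-0.003, -0.004, -1.0]]
ft_force: [-0.3, -1.2, -0.7]
grip_width: 0.0851
```

Run:
```python
from h import *
t,s=cam("top"),cam("side");st=r.read_state();print(st["eef_pos"],st["q"])
a=crop(t,(220,180,290,250),5.7,0);b=crop(s,(285,150,385,290),4,0)
a=cv2.resize(a,(400,400));b=cv2.resize(b,(400,560));o=np.zeros((560,800,3),np.uint8);o[:400,:400]=a;o[:,400:]=b;cv2.imwrite("pics/c2.png",o)
```

```text
[0.48361505 0.20642884 0.20130965] [ 1.51506665e+01  1.79102432e+01 -1.16725378e+01  6.05206937e+01
 -7.60069942e-03  1.27302115e+02]
```

View pics/c2.png

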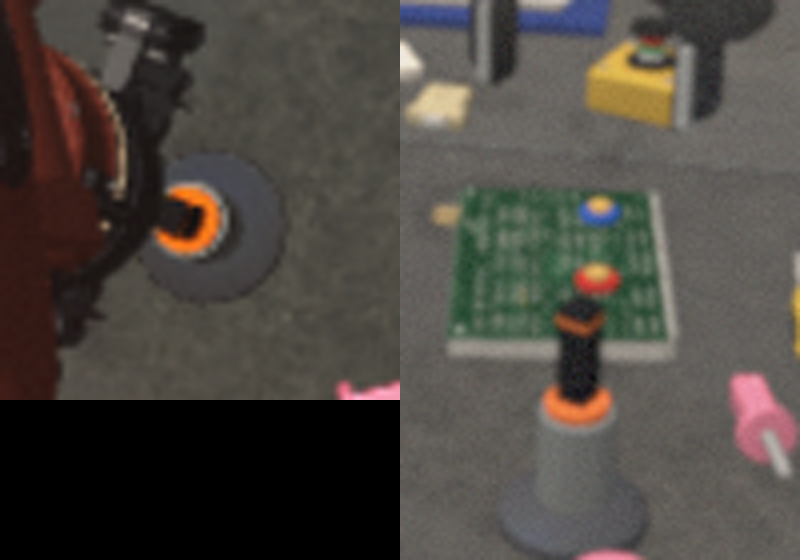

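The side crop shows the fingers straddling the real probe, whose handle top is at (580,310) in the crop, well centred. I'll descend.

Emit:
carry_out:
  linear:
    - [0,0.05,3]
    - [0.05,0,3]
    - [0,0,3]
    - [0,0,2]
    - [0,0,0]
  twist:
    - [0,0,0]
    - [0,0,0]
    - [0,0,0]
    - [0,0,0]
    - [0,0,0]
  grip: [1,1,1,1,1]

```text
time_s: 3.6
eef_pos: [0.4837, 0.2062, 0.0903]
tcp_rot: [[0.377, 0.926, -0.003], [0.926, -0.377, -0.001], [-0.002, -0.002, -1.0]]
ft_force: [-0.3, 0.5, 0.3]
grip_width: 0.0856
```

Emit:
carry_out:
  linear:
    - [0,0,1]
    - [0,0,1]
    - [0,0,0]
    - [0,0,0]
  twist:
    - [0,0,0]
    - [0,0,0]
    - [0,0,0]
    - [0,0,0]
  grip: [1,1,1,1]

```text
time_s: 4.0
eef_pos: [0.4851, 0.2072, 0.0716]
tcp_rot: [[0.375, 0.927, 0.0], [0.927, -0.375, 0.0], [0.0, 0.0, -1.0]]
ft_force: [-0.2, -0.1, 1.1]
grip_width: 0.0855
```

Emit:
carry_out:
  linear:
    - [0,0,0.1]
    - [0,0,0]
    - [0,0,0]
    - [0,0,0]
    - [0,0,0]
  twist:
    - [0,0,0]
    - [0,0,0]
    - [0,0,0]
    - [0,0,0]
    - [0,0,0]
  grip: [0.3,0,-0.3,-1,-1]

```text
time_s: 4.5
eef_pos: [0.4851, 0.2073, 0.0705]
tcp_rot: [[0.375, 0.927, 0.0], [0.927, -0.375, 0.0], [0.0, 0.0, -1.0]]
ft_force: [1.3, 0.6, 0.2]
grip_width: 0.0148
```

Emit:
carry_out:
  linear:
    - [0,0,0]
    - [0,0,0]
    - [0,0,0]
    - [0,0,0]
    - [0,0,0]
  twist:
    - [0,0,0]
    - [0,0,0]
    - [0,0,0]
    - [0,0,0]
    - [0,0,0]
  grip: [-1,-1,-1,-1,-1]

```text
time_s: 5.0
eef_pos: [0.4851, 0.2073, 0.0705]
tcp_rot: [[0.375, 0.927, 0.0], [0.927, -0.375, 0.0], [0.0, 0.0, -1.0]]
ft_force: [-1.6, -0.3, 5.6]
grip_width: 0.0152
```

Emit:
carry_out:
  linear:
    - [0,0,-1]
    - [0,0,-2]
    - [0,0,-3]
    - [0,0,-3]
    - [0,0,0]
  twist:
    - [0,0,0]
    - [0,0,0]
    - [0,0,0]
    - [0,0,0]
    - [0,0,0]
  grip: [-1,-1,-1,-1,-1]

```text
time_s: 5.5
eef_pos: [0.4874, 0.2079, 0.1644]
tcp_rot: [[0.375, 0.927, 0.006], [0.927, -0.375, 0.002], [0.004, 0.005, -1.0]]
ft_force: [0.7, -0.4, -0.6]
grip_width: 0.0153
```

Emit:
carry_out:
  linear:
    - [-3,1.5,0]
    - [-3,1.5,0]
    - [-1,1,0]
    - [0,0,0]
    - [0,0,0]
  twist:
    - [0,0,0]
    - [0,0,0]
    - [0,0,0]
    - [0,0,0]
    - [0,0,0]
  grip: [-1,-1,-1,-1,-1]

```text
time_s: 6.0
eef_pos: [0.4958, 0.1276, 0.1601]
tcp_rot: [[0.375, 0.927, -0.0], [0.927, -0.375, 0.0], [0.0, -0.001, -1.0]]
ft_force: [-0.6, 0.8, -0.8]
grip_width: 0.0154
```

Run:
```python
from h import *
s=cam("side");st=r.read_state();p=st["eef_pos"];print(p,st["ft_force"],st["grip_width"])
tip=p+st["tcp_rot"][:,2]*.0505;print("pred tip px",proj(s,tip),"tcp",proj(s,p))
u,v=proj(s,p).astype(int);roi=(u-40,v-45,u+40,v+50);print(roi)
cv2.imwrite("pics/c3.png",crop(s,roi,6,0))
for ce,x in blobs(s,(3,150,90),(17,255,255),roi): print(ce,x)
print("guard pred",proj(s,p+st["tcp_rot"][:,2]*.005))
```

```text
[0.49570719 0.12796104 0.16011723] [ 0.30213386  0.31666269 -0.9345263 ] 0.015433585805228467
pred tip px [328.92186137 207.76786125] tcp [329.78210895 184.05484212]
(np.int64(289), np.int64(139), np.int64(369), np.int64(234))
[328.35294118 166.41176471] [326 165   6   4  17]
[328.55737705 188.08196721] [322 185  15   7  61]
[334.09090909 219.18181818] [329 218  11   4  22]
guard pred [329.69488352 186.45924083]
```

View pics/c3.png

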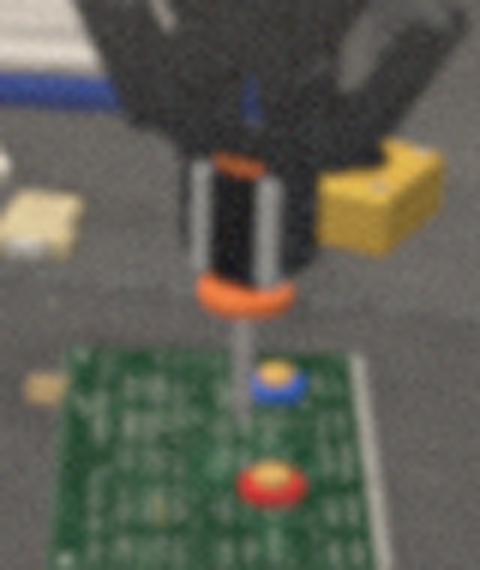

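The side crop shows the probe upright in the jaws, guard at pixel (328.6,188) and tip near (329,210). The tip is within 2 px of the prediction, the same small bias the side view gives for the terminals. On to red.

Emit:
carry_out:
  linear:
    - [-3.8,1.65,0]
    - [-3.8,1.65,0]
    - [-3.75,1.65,0]
    - [0,0,3]
    - [0,0,3]
  twist:
    - [0,0,0]
    - [0,0,0]
    - [0,0,0]
    - [0,0,0]
    - [0,0,0]
  grip: [-1,-1,-1,-1,-1]

```text
time_s: 6.55
eef_pos: [0.5003, 0.0033, 0.1002]
tcp_rot: [[0.376, 0.927, 0.002], [0.927, -0.376, -0.0], [0.001, 0.002, -1.0]]
ft_force: [0.3, 0.7, -0.1]
grip_width: 0.0152
```

Emit:
carry_out:
  linear:
    - [0,0,1]
    - [0,0,0]
    - [0,0,0]
  twist:
    - [0,0,0]
    - [0,0,0]
    - [0,0,0]
  grip: [-1,-1,-1]

```text
time_s: 6.85
eef_pos: [0.4998, 0.0042, 0.0911]
tcp_rot: [[0.374, 0.928, 0.001], [0.928, -0.374, -0.0], [0.0, 0.001, -1.0]]
ft_force: [-0.0, -0.8, 0.1]
grip_width: 0.0156
```

Run:
```python
from h import *
s=cam("side");st=r.read_state();p=st["eef_pos"];R=st["tcp_rot"];print(p,st["ft_force"],st["grip_width"])
print("tip px",proj(s,p+R[:,2]*.0505),"red top px",proj(s,[.499,.004,.023]))
print("to red, tool cm",(R.T@(np.array([.499,.004,.0735])-p)*100).round(2))
cv2.imwrite("pics/c4.png",crop(s,(295,170,375,240),7,0))
```

```text
[0.50014909 0.00403737 0.09148772] [-0.43424275 -0.34558446  0.18539285] 0.015461301245068362
tip px [333.29337075 209.78298583] red top px [333.53853684 216.80604827]
to red, tool cm [-0.05 -0.11  1.8 ]
```

View pics/c4.png

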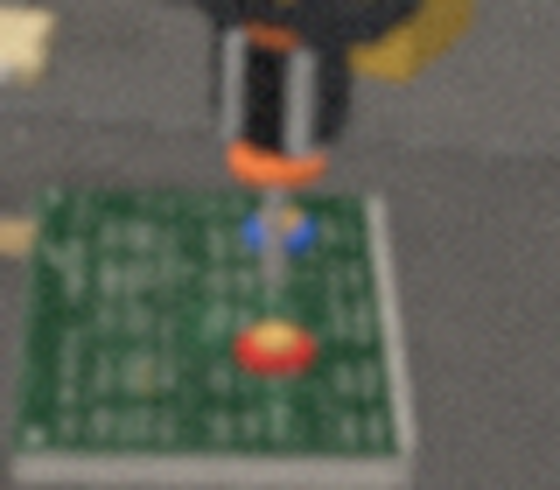

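The crop shows the tip at (272,285), right above the brass stud at (275,337). An 18 mm descent is about 56 crop px, so it lands centred. Descending until force shows.

Emit:
carry_out:
  linear:
    - [0,-0.1,1]
    - [0,0,0.5]
    - [0,0,0]
    - [0,0,0]
  twist:
    - [0,0,0]
    - [0,0,0]
    - [0,0,0]
    - [0,0,0]
  grip: [-1,-1,-1,-1]

```text
time_s: 7.3
eef_pos: [0.4982, 0.004, 0.0753]
tcp_rot: [[0.375, 0.927, -0.0], [0.927, -0.375, 0.0], [-0.0, -0.0, -1.0]]
ft_force: [0.7, 0.0, -1.3]
grip_width: 0.0151
```

Emit:
carry_out:
  linear:
    - [0,0,0.1]
    - [0,0,0.1]
    - [0,0,0]
  twist:
    - [0,0,0]
    - [0,0,0]
    - [0,0,0]
  grip: [-1,-1,-1]

```text
time_s: 7.6
eef_pos: [0.4985, 0.0039, 0.0734]
tcp_rot: [[0.375, 0.927, 0.0], [0.927, -0.375, -0.0], [0.0, 0.0, -1.0]]
ft_force: [0.5, -0.5, 1.1]
grip_width: 0.0151
```

Emit:
carry_out:
  linear:
    - [0,0,0.05]
    - [0,0,0.05]
    - [0,0,0]
  twist:
    - [0,0,0]
    - [0,0,0]
    - [0,0,0]
  grip: [-1,-1,-1]

```text
time_s: 7.9
eef_pos: [0.4987, 0.0039, 0.0729]
tcp_rot: [[0.375, 0.927, 0.001], [0.927, -0.375, -0.0], [0.0, 0.001, -1.0]]
ft_force: [-1.5, 0.2, 8.3]
grip_width: 0.0153
```

Contact at 8 N, at the expected height. Resting on it.

Emit:
carry_out:
  linear:
    - [0,0,0]
    - [0,0,0]
    - [0,0,0]
    - [0,0,0]
    - [0,0,0]
  twist:
    - [0,0,0]
    - [0,0,0]
    - [0,0,0]
    - [0,0,0]
    - [0,0,0]
  grip: [-1,-1,-1,-1,-1]

```text
time_s: 8.4
eef_pos: [0.4986, 0.0039, 0.0729]
tcp_rot: [[0.375, 0.927, 0.001], [0.927, -0.375, -0.0], [0.0, 0.001, -1.0]]
ft_force: [-1.3, -0.2, 8.1]
grip_width: 0.0153
```

Emit:
carry_out:
  linear:
    - [0,0,0]
    - [0,0,-1]
    - [0,0,-2]
    - [0,0,0]
    - [0,0,0]
  twist:
    - [0,0,0]
    - [0,0,0]
    - [0,0,0]
    - [0,0,0]
    - [0,0,0]
  grip: [-1,-1,-1,-1,-1]

```text
time_s: 8.9
eef_pos: [0.4987, 0.0039, 0.1027]
tcp_rot: [[0.375, 0.927, 0.001], [0.927, -0.375, -0.0], [0.0, 0.001, -1.0]]
ft_force: [-0.8, 0.0, -1.8]
grip_width: 0.0151
```

Emit:
carry_out:
  linear:
    - [-3.8,2,0]
    - [-3.75,2,0]
    - [0,0,0]
    - [0,0,1]
    - [0,0,0]
  twist:
    - [0,0,0]
    - [0,0,0]
    - [0,0,0]
    - [0,0,0]
    - [0,0,0]
  grip: [-1,-1,-1,-1,-1]

```text
time_s: 9.4
eef_pos: [0.5056, -0.0801, 0.0904]
tcp_rot: [[0.374, 0.927, -0.003], [0.927, -0.374, 0.001], [-0.0, -0.003, -1.0]]
ft_force: [-0.2, -0.4, -1.3]
grip_width: 0.015
```

Run:
```python
from h import *
s=cam("side");st=r.read_state();p=st["eef_pos"];R=st["tcp_rot"];print(p,st["ft_force"])
print("to blue, tool cm",(R.T@(np.array([.5074,-.081,.0729])-p)*100).round(2))
cv2.imwrite("pics/c5.png",crop(s,(295,150,375,230),7,0))
```

```text
[ 0.50586196 -0.07993481  0.09102238] [ 0.54281007  0.23567922 -1.03566963]
to blue, tool cm [-0.04  0.19  1.81]
```

View pics/c5.png

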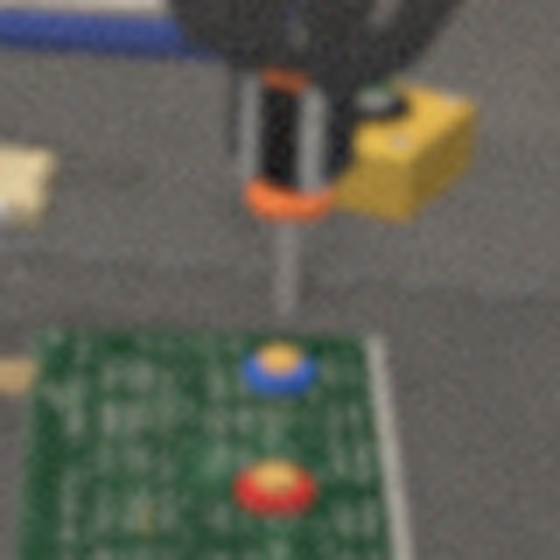

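The tip is at crop (286,310), about 2 mm on the -x side of the blue stud at (280,357). That matches the computed +0.19 cm in tool y. I'll correct that and touch.

Emit:
carry_out:
  linear:
    - [0,0.2,0]
    - [0,0,1]
    - [0,0,0.5]
    - [0,0,0]
    - [0,0,0]
  twist:
    - [0,0,0]
    - [0,0,0]
    - [0,0,0]
    - [0,0,0]
    - [0,0,0]
  grip: [-1,-1,-1,-1,-1]

```text
time_s: 9.95
eef_pos: [0.5087, -0.0816, 0.0771]
tcp_rot: [[0.374, 0.927, -0.001], [0.927, -0.374, 0.0], [-0.0, -0.001, -1.0]]
ft_force: [-0.0, -0.0, -0.8]
grip_width: 0.0155
```

Emit:
carry_out:
  linear:
    - [0,0,0.1]
    - [0,0,0.1]
    - [0,0,0.05]
    - [0,0,0]
  twist:
    - [0,0,0]
    - [0,0,0]
    - [0,0,0]
    - [0,0,0]
  grip: [-1,-1,-1,-1]

```text
time_s: 10.35
eef_pos: [0.509, -0.0818, 0.0748]
tcp_rot: [[0.375, 0.927, 0.0], [0.927, -0.375, -0.0], [0.0, 0.0, -1.0]]
ft_force: [-0.5, -0.5, -0.7]
grip_width: 0.0147
```

Emit:
carry_out:
  linear:
    - [0,-0.15,0.1]
    - [0,0,0.1]
    - [0,0,0.05]
    - [0,0,0]
  twist:
    - [0,0,0]
    - [0,0,0]
    - [0,0,0]
    - [0,0,0]
  grip: [-1,-1,-1,-1]

```text
time_s: 10.75
eef_pos: [0.5076, -0.0812, 0.0728]
tcp_rot: [[0.375, 0.927, 0.0], [0.927, -0.375, -0.0], [0.0, 0.0, -1.0]]
ft_force: [-1.8, 1.8, 8.3]
grip_width: 0.0153
```

Emit:
carry_out:
  linear:
    - [0,0,0]
    - [0,0,0]
    - [0,0,0]
    - [0,0,0]
    - [0,0,0]
  twist:
    - [0,0,0]
    - [0,0,0]
    - [0,0,0]
    - [0,0,0]
    - [0,0,0]
  grip: [-1,-1,-1,-1,-1]

```text
time_s: 11.25
eef_pos: [0.5077, -0.0813, 0.0729]
tcp_rot: [[0.375, 0.927, 0.0], [0.927, -0.375, -0.0], [0.0, 0.001, -1.0]]
ft_force: [-1.5, 1.2, 8.5]
grip_width: 0.0153
```

Emit:
carry_out:
  linear:
    - [0,0,0]
    - [0,0,-1]
    - [0,0,-2.5]
    - [0,0,-2.5]
    - [0,0,0]
  twist:
    - [0,0,0]
    - [0,0,0]
    - [0,0,0]
    - [0,0,0]
    - [0,0,0]
  grip: [-1,-1,-1,-1,-1]

```text
time_s: 11.75
eef_pos: [0.5096, -0.0819, 0.1356]
tcp_rot: [[0.375, 0.927, 0.005], [0.927, -0.375, -0.002], [0.0, 0.005, -1.0]]
ft_force: [-0.6, 0.2, -0.6]
grip_width: 0.0153
```

Emit:
carry_out:
  linear:
    - [-4.05,1.4,0]
    - [-4.05,1.4,0]
    - [-4.05,1.4,0]
    - [-4.05,1.4,0]
    - [-4.05,1.4,0]
  twist:
    - [0,0,0]
    - [0,0,0]
    - [0,0,0]
    - [0,0,0]
    - [0,0,0]
  grip: [-1,-1,-1,-1,-1]

```text
time_s: 12.25
eef_pos: [0.4961, -0.2968, 0.132]
tcp_rot: [[0.375, 0.927, -0.0], [0.927, -0.375, 0.0], [0.0, -0.0, -1.0]]
ft_force: [1.0, 0.7, -0.6]
grip_width: 0.0156
```

Emit:
carry_out:
  linear:
    - [0,0,0]
    - [0,0,0]
    - [0,0,0]
  twist:
    - [0,0,0]
    - [0,0,0]
    - [0,0,0]
  grip: [-1,-1,-1]

```text
time_s: 12.55
eef_pos: [0.4963, -0.2942, 0.1319]
tcp_rot: [[0.374, 0.927, -0.001], [0.927, -0.374, 0.001], [0.001, -0.001, -1.0]]
ft_force: [-0.7, 0.1, -1.1]
grip_width: 0.0152
```

Run:
```python
from h import *
s=cam("side");t=cam("top");st=r.read_state();p=st["eef_pos"];R=st["tcp_rot"];print(p,st["ft_force"],R[:,2])
tip=p+R[:,2]*.0499;print("tip px",proj(s,tip),"cup px",proj(s,[.497,-.2955,.059]))
print("to cup, tool cm",(R.T@(np.array([.497,-.2955,.1089])-p)*100).round(2))
cv2.imwrite("pics/c6.png",np.hstack([crop(s,(320,130,375,190),7,0),crop(t,(420,185,475,245),7,0)]))
```

```text
[ 0.496647   -0.29389646  0.13220504] [ 0.18792019  0.72566754 -0.44267987] [-3.84836590e-04  5.05629137e-04 -9.99999798e-01]
tip px [348.28538397 149.03793518] cup px [347.78512634 156.56088198]
to cup, tool cm [-0.14  0.09  2.33]
```

View pics/c6.png

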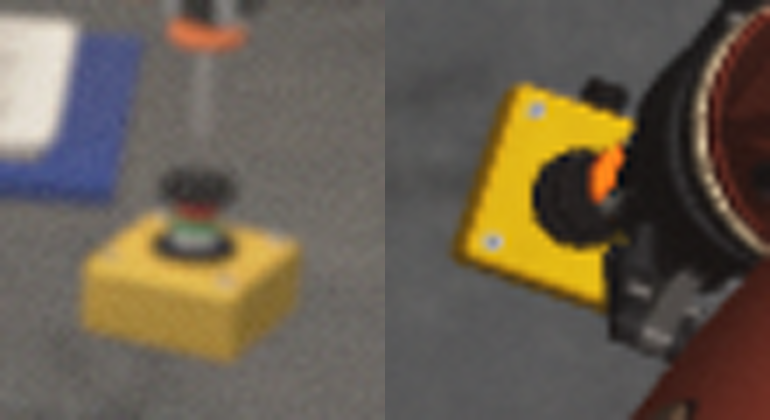

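The side crop shows the tip at (200,138) over the middle of the cup (197,180), with white, green and red all visible (released). Lowering in steps.

Emit:
carry_out:
  linear:
    - [-0.15,0.1,0.5]
    - [0,0,1]
    - [0,0,0.5]
    - [0,0,0]
    - [0,0,0]
  twist:
    - [0,0,0]
    - [0,0,0]
    - [0,0,0]
    - [0,0,0]
    - [0,0,0]
  grip: [-1,-1,-1,-1,-1]

```text
time_s: 13.15
eef_pos: [0.4968, -0.2968, 0.112]
tcp_rot: [[0.375, 0.927, -0.0], [0.927, -0.375, 0.0], [0.0, -0.001, -1.0]]
ft_force: [-0.0, -1.1, -0.2]
grip_width: 0.0153
```

Emit:
carry_out:
  linear:
    - [0,0,0.2]
    - [0,0,0.2]
    - [0,0,0.1]
    - [0,0,0]
    - [0,0,0]
  twist:
    - [0,0,0]
    - [0,0,0]
    - [0,0,0]
    - [0,0,0]
    - [0,0,0]
  grip: [-1,-1,-1,-1,-1]

```text
time_s: 13.65
eef_pos: [0.4972, -0.2972, 0.1075]
tcp_rot: [[0.375, 0.927, 0.0], [0.927, -0.375, -0.0], [-0.0, 0.001, -1.0]]
ft_force: [0.6, 0.6, 1.9]
grip_width: 0.0152
```

Emit:
carry_out:
  linear:
    - [0,0,0.2]
    - [0,0,0.2]
    - [0,0,0.2]
    - [0,0,0]
    - [0,0,0]
  twist:
    - [0,0,0]
    - [0,0,0]
    - [0,0,0]
    - [0,0,0]
    - [0,0,0]
  grip: [-1,-1,-1,-1,-1]

```text
time_s: 14.15
eef_pos: [0.4971, -0.2971, 0.1014]
tcp_rot: [[0.375, 0.927, 0.0], [0.927, -0.375, -0.0], [-0.0, 0.0, -1.0]]
ft_force: [0.4, 0.1, 3.5]
grip_width: 0.0155
```

Emit:
carry_out:
  linear:
    - [0,0,0]
    - [0,0,0]
  twist:
    - [0,0,0]
    - [0,0,0]
  grip: [-1,-1]

```text
time_s: 14.35
eef_pos: [0.4971, -0.2971, 0.1015]
tcp_rot: [[0.375, 0.927, 0.0], [0.927, -0.375, -0.0], [-0.0, 0.0, -1.0]]
ft_force: [0.6, -0.9, 4.5]
grip_width: 0.0154
```

Run:
```python
from h import *
s=cam("side");F=[];Z=[]
for _ in range(6): cam("side");st=r.read_state();F.append(st["ft_force"][2]);Z.append(st["eef_pos"][2])
print(np.mean(F),F,np.mean(Z),"travel est",.059-(np.mean(Z)-.0499),st["eef_pos"],st["grip_width"])
cv2.imwrite("pics/c7.png",crop(s,(325,135,370,180),12,0))
```

```text
3.8546547901072397 [np.float64(3.982807574185025), np.float64(3.511182516754271), np.float64(3.6190685078723046), np.float64(4.060024048944609), np.float64(3.766822101762224), np.float64(4.188023991125004)] 0.10139783228047344 travel est 0.0075021677195265535 [ 0.49708425 -0.29704346  0.10138588] 0.015503848149688994
```

View pics/c7.png

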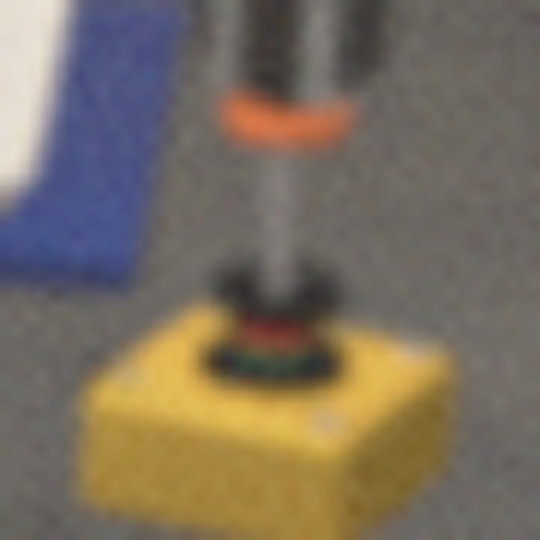

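White is gone, the green is cut by the collar at (270,360) and red is above it. Travel is about 7.5 mm by height and about 7 by force (3.9 N plus the probe's weight), so I'll add 0.5 mm.

Emit:
carry_out:
  linear:
    - [0,0,0.05]
    - [0,0,0]
    - [0,0,0]
    - [0,0,0]
    - [0,0,0]
  twist:
    - [0,0,0]
    - [0,0,0]
    - [0,0,0]
    - [0,0,0]
    - [0,0,0]
  grip: [-1,-1,-1,-1,-1]

```text
time_s: 15.2
eef_pos: [0.497, -0.297, 0.1008]
tcp_rot: [[0.375, 0.927, 0.0], [0.927, -0.375, -0.0], [-0.0, 0.0, -1.0]]
ft_force: [1.5, -0.7, 4.1]
grip_width: 0.0154
```

Run:
```python
from h import *
F=[]
for _ in range(4): cam("top");st=r.read_state();F.append(st["ft_force"][2])
z=st["eef_pos"][2];tr=.059-(z-.0499);print(np.mean(F),z,tr,st["grip_width"],st["time_s"])
if .0072<tr<.0088: print(r.hand_in())
```

```text
3.721291200268567 0.10084784985155595 0.008052150148444043 0.015532541846027315 15.4
the job is handed in; nothing more can be done
None
```

The job is done and handed in at 15.4 s. I took the probe from the grey holder and rested its tip on the red brass top, then on the blue, at about 8 N for at least 0.6 s each. The arm is now holding the yellow switch's plunger about half way down and still gripping the probe.

- **Plunger travel by height:** the last check gave about 8.05 mm.
- **Plunger travel by force:** the last reading averaged 3.7 N. Adding the probe's weight, roughly 0.4 to 0.8 N, makes about 4.3 N, or 6 to 7 mm. That is a little lower than the height estimate, but sensor noise is around 1 N, and both values lie inside the 5–11 mm green band.
- **Picture of the collar:** the last switch picture, taken 0.5 mm before the final position, shows the collar cutting the green with no white visible. I took no picture at the final position.
- **Other objects:** I did not picture the screwdriver, flux jar and serial plug again at the end. The planned path kept well above them, and no stray force appeared during the moves.

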